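Fit a gas filter cartridge and tug-test its snap latch

ROBOT

A 6-joint arm with a two-finger parallel gripper is mounted at the origin on the work surface. World frame = base frame: x ahead of the robot, y to its left, z up, the work surface at z = 0. Lengths are in mm, angles in rad, forces in N, time in s.
With the tool pointing down it reaches from about 325 to 750 mm from the base axis. Payload 7.6 kg.
Tool frame: the origin (TCP) lies at the very end of the fingers, on their centre line; the grasp point (between the pads) lies behind it (bot.tcp_to_grasp is the z of the grasp point in the tool frame, in mm); z points along the fingers, y is the line along which they close (so a half turn about z gives the same grasp; the last joint's range is limited). The gripper opens to 85 mm and grips with 20 to 120 N. Pads are 22 mm wide; open, the fingers measure 114 mm over their backs; the gripper's body (76 mm by 85 mm) begins 54 mm behind the grasp point. The pads swing forward as they close: fully open they stand 13 mm farther back than shut.
Start: joints at [1.059, 0.052, 1.401, -0, 1.689, -0.07], TCP at [224.461, 474.621, 210.923] pointing down, gripper open.
Joint ranges: [-2.9, 2.9], [-0.91, 2.17], [0.12, 2.37], [-1.06, 4.2], [0.26, 2.73], [-2.93, 2.93]. Speed limits (rad/s): [2.57, 2.57, 3.01, 3.14, 3.14, 3.14].

INTERFACE

Orientations are given as a 3x3 rotation matrix whose columns are the frame's x, y, z axes.
In Python, from bench import bot, kin, capture, camera_model, telemetry gives the robot as it stands. Calls block until the motion is done:
- bot.movep(position, orientation): joint-space move of the TCP to a pose.
- bot.move_linear(position, ori=None, speed=150): straight line of the TCP; ori=None keeps the orientation; speed is the mean speed in mm/s.
- bot.goto_joints(angles): joint-space move.
- bot.release() and bot.grasp(): open the fingers fully, or close them until they stop; the grip force is fixed at half the most.
- bot.pause(seconds).
- kin.solve_ik(position, orientation): joint angles nearest the present ones, or None.
- capture(name): name is "scene" or "top"; returns the picture (420x560x3 uint8, red, green, blue); there is no depth.
- camera_model(name): a dict with "intrinsics" (3x3 intrinsics, pixels), "k1" (the pictures are not rectified: a ray, as slopes to the right and down, at radius r is drawn at 1 + k1 r^2 times it, then the intrinsics apply), "world_from_camera" (4x4, takes a point from camera to world coordinates). Camera axes: x right, y up, looking along -z (the intrinsics and any distortion apply to the point x, -y, -z); pixel columns grow to the right and rows downward; lengths in mm; the calibration is good to about 2 mm. A picture is of the moment at which its call begins. camera_model takes no time and is no camera call.
A pose or a line that the arm cannot do raises bot.IKError and nothing moves.
- bot.job_done(): hands the job in; it is judged then, once.
Readings, each from a call of its own:
- telemetry.current_time_s(): time.
- telemetry.current_joints(): joint angles.
- telemetry.current_qd(): joint speeds.
- telemetry.current_joint_efforts(): joint torques, N m.
- telemetry.current_eef_pos(): TCP position.
- telemetry.current_ee_rot(): TCP orientation.
- telemetry.current_contact_force(): force on the tool from outside, world axes, zero at the start.
- telemetry.current_wrist_torque(): the same for the moment, N m.
- telemetry.current_grip_width(): finger opening in mm.
- telemetry.current_gripper_force(): force on a finger pad.
Only numpy, scipy, OpenCV 4.12 (cv2) and the standard library are available. Lean on these libraries where they do the work, as an engineer would, in place of code of your own. Each camera call takes 0.05 s, during which the arm holds its last target. There are 200 camera calls.

TASK

Take the green cartridge out of the wooden rack, set it upright in the white port of the filter manifold and press it gently but fully home until it snaps in. Then prove that it is retained: pull the cartridge straight up with a steady 12 newtons for about one second, never with 20, and let go of it, leaving it latched in the port. Leave the black-capped spent cartridges and everything else where they are.

Things in the scene. Friction and masses are not known exactly. Their poses are not given: they have to be found in the camera images.
- cartridge: Fresh gas filter cartridge, white with green band and green cap, 136 mm tall, 0.1 to 0.21 kg, round about z. Origin: bottom centre of its nose, z up. From the bottom: nose cone 0-15 mm (13 widening to 24 mm diameter), snap flange 15-19 (24), groove 19-31 (16), stem 31-48 (24), barrel 48-108 (40), grip cap 108-136 (30). Starts upright in one of the rack's three holes with up to 1.5 mm play
- cartridge_cap (a point): Centre of the cartridge's green grip cap (30 mm diameter, 28 mm tall), 122 mm above the cartridge's origin on its axis: the place to grip it
- cartridge_collar (a point): Centre of the cartridge's stop collar, the lower face of the white barrel, 48 mm above the cartridge's origin; at home it rests on the port's top face
- rack: Wooden rack fixed to the bench, 80 x 230 x 50 mm, origin under its centre. Three holes 27 mm wide in a row along its y axis at -75, 0 and +75 mm. It holds the fresh cartridge and the two spent ones, in any order, their collars on its top face 50 mm up
- spent_a: Spent cartridge with grey band and black cap, same shape as the fresh one, standing in the rack; leave alone
- spent_b: The other spent cartridge with grey band and black cap, standing in the rack; leave alone
- manifold: Aluminium manifold plate fixed to the bench, 130 x 200 x 30 mm, origin under its centre. The port floats above it at x 0, y -30 mm in its frame; a white and red shut-off knob, 79 mm high, stands at x +30, y +65 mm
- port_mouth (a point): Centre of the port's mouth on the top face of the white floating port block (54 x 54 mm), about 90 mm above the bench, z up along the bore; the block gives a few mm up or down on springs. Bore 26.5 mm wide, 4 mm chamfer, 52 mm deep. The cartridge is home when its collar rests on this face, its origin then 48 mm below this point
- port_pawls (a point): Point on the bore's axis about 25 mm below the mouth, between two sprung steel pawls with green tabs outside. They click into the cartridge's groove just before it is home; pushing past them takes 2 to 14 N. Once latched, the cartridge still lifts freely by 2 to 7 mm, a different hidden amount each time, before the pawls hold it
- wash: White wash bottle with red cap, 60 mm diameter, 150 mm tall; leave alone
- amber: Amber jar with black cap, 54 mm diameter, 100 mm tall; leave alone
- beaker: Glass beaker, 70 mm diameter, 90 mm tall; leave alone
- tipbox: Blue box of pipette tips, 80 x 115 x 50 mm; leave alone
- driver: Screwdriver lying on the bench; leave alone
- carton: White paper carton, 90 x 120 x 60 mm; leave alone
- port: The white port block itself with its pawls, 54 x 54 x 52 mm, origin under its centre, 52 mm below the mouth

How it is judged:
By the outcome, as a careful person would: the job done as asked, in the order asked, and still so for the second after the job is handed in, with the robot touching nothing.
It also fails if it takes over 69 s, if anything falls off the work surface, if the arm or the gripper's body presses on something with over 40 N, if the wrist force passes 120 N, or if a joint passes its speed limit or range.

## Working session

There is one attempt and no reset: what is moved stays moved. The work goes in short steps, each a Python script; the robot and the scene stay as the last script left them, time stands still between calls to the robot, and variables do not carry over. Pictures are saved under pics/ and viewed, at most 10 in all, crops included, and the job is handed in when it is done.

```bash
ls; mkdir -p pics
python3 - <<'E'
from bench import bot,kin,capture,camera_model,telemetry
import cv2
for n in("scene","top"):
    im=capture(n); cv2.imwrite(f"pics/{n}0.png",im[:,:,::-1]); m=camera_model(n); print(n,m)
print(bot.tcp_to_grasp,telemetry.current_time_s(),telemetry.current_contact_force(),telemetry.current_ee_rot())
E
```

```text
pics
scene {'intrinsics': array([[388.74991143,   0.        , 291.2461082 ],
       [  0.        , 388.74991143, 207.24351503],
       [  0.        ,   0.        ,   1.        ]]), 'k1': -0.006766553289673706, 'world_from_camera': array([[-5.51059677e-02, -8.32164136e-01,  5.51784544e-01,
         1.10997890e+03],
       [ 9.98427614e-01, -5.16129563e-02,  2.18724298e-02,
         1.29598186e+01],
       [ 1.02777799e-02,  5.52122227e-01,  8.33699834e-01,
         9.65076460e+02],
       [ 0.00000000e+00,  0.00000000e+00,  0.00000000e+00,
         1.00000000e+00]])}
top {'intrinsics': array([[530.11343149,   0.        , 284.14574821],
       [  0.        , 530.11343149, 206.32231203],
       [  0.        ,   0.        ,   1.        ]]), 'k1': -0.04006397317354593, 'world_from_camera': array([[-9.10330955e-03,  9.95618249e-01, -9.30668094e-02,
         3.95847664e+02],
       [-9.99855531e-01, -7.72684075e-03,  1.51397770e-02,
         1.77885789e+01],
       [ 1.43543258e-02,  9.31911863e-02,  9.95544753e-01,
         1.53425741e+03],
       [ 0.00000000e+00,  0.00000000e+00,  0.00000000e+00,
         1.00000000e+00]])}
-18.700000000000003 0.1 [ 0.09332764 -0.2381934  -0.00033708] [[-9.04012734e-01  4.27504964e-01 -6.94850219e-04]
 [ 4.27505516e-01  9.04011904e-01 -1.22928716e-03]
 [ 1.02626505e-04 -1.40834355e-03 -9.99999003e-01]]
```

View pics/scene0.png

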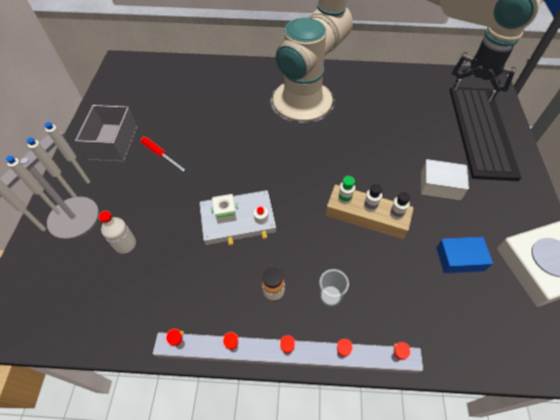

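View pics/top0.png

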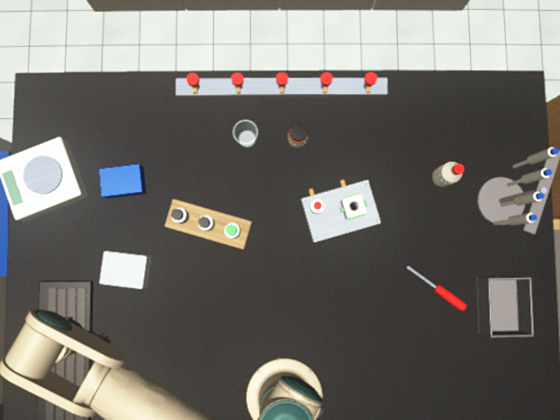

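The scene view shows the green cap at about (348,184) and the port block at (223,205). In the top view they are at (232,230) and (353,207). Next I'll enlarge both.

```bash
cat > h.py <<'E'
import numpy as np, cv2
from bench import bot,kin,capture,camera_model,telemetry
def ray(n,uv):
    m=camera_model(n);K=m["intrinsics"];T=m["world_from_camera"]
    x=(np.array(uv,float)-K[:2,2])/[K[0,0],K[1,1]]
    s=x.copy()
    for _ in range(20): s=x/(1+m["k1"]*(s@s))
    d=T[:3,:3]@[s[0],-s[1],-1]; return T[:3,3],d
def onplane(n,uv,z):
    o,d=ray(n,uv); return o+d*(z-o[2])/d[2]
def tri(a,b):
    (o1,d1),(o2,d2)=ray("scene",a),ray("top",b)
    t=np.linalg.lstsq(np.c_[d1,-d2],o2-o1,rcond=None)[0]
    p,q=o1+t[0]*d1,o2+t[1]*d2; return (p+q)/2,np.linalg.norm(p-q)
def blobs(mask,box):
    x0,y0,x1,y1=box; n,_,st,c=cv2.connectedComponentsWithStats(mask[y0:y1,x0:x1].astype(np.uint8))
    return sorted([(int(st[i,4]),(c[i]+[x0,y0]).round(2).tolist(),st[i,:4].tolist()) for i in range(1,n) if st[i,4]>8],reverse=True)
E
python3 - <<'E'
from h import *
R={}
for n in("scene","top"): R[n]=cv2.imread(f"pics/{n}0.png")
def crop(n,c): 
    x,y=c; return cv2.resize(R[n][y-30:y+30,x-40:x+40],(400,300),interpolation=cv2.INTER_NEAREST)
cv2.imwrite("pics/crops.png",np.vstack([np.hstack([crop("scene",(348,190)),crop("scene",(225,208))]),np.hstack([crop("top",(232,230)),crop("top",(352,207))])]))
B={"scene":((330,170,370,205),(205,190,245,222)),"top":((215,215,250,245),(335,190,372,222))}
for n in R:
    hsv=cv2.cvtColor(R[n],cv2.COLOR_BGR2HSV);H,S,V=[hsv[...,i].astype(int) for i in range(3)]
    print(n,"green",blobs((H>45)&(H<80)&(S>120)&(V>60),B[n][0])[:3])
    print("white",blobs((V>190)&(S<70),B[n][1])[:3]); print("dark",blobs(V<110,B[n][1])[:4])
    print("tabs",blobs((H>40)&(H<85)&(S>70),B[n][1])[:4])
E
```

```text
scene green [(123, [348.16, 181.63], [13, 6, 12, 13]), (31, [344.48, 198.29], [10, 25, 11, 6])]
white [(732, [225.23, 207.18], [0, 5, 40, 27])]
dark [(227, [221.26, 192.68], [0, 0, 40, 10])]
tabs [(50, [224.7, 214.36], [11, 22, 18, 6])]
top green []
white [(1068, [353.25, 205.29], [0, 0, 37, 32])]
dark [(36, [352.94, 206.11], [15, 13, 7, 7])]
tabs []
```

View pics/crops.png

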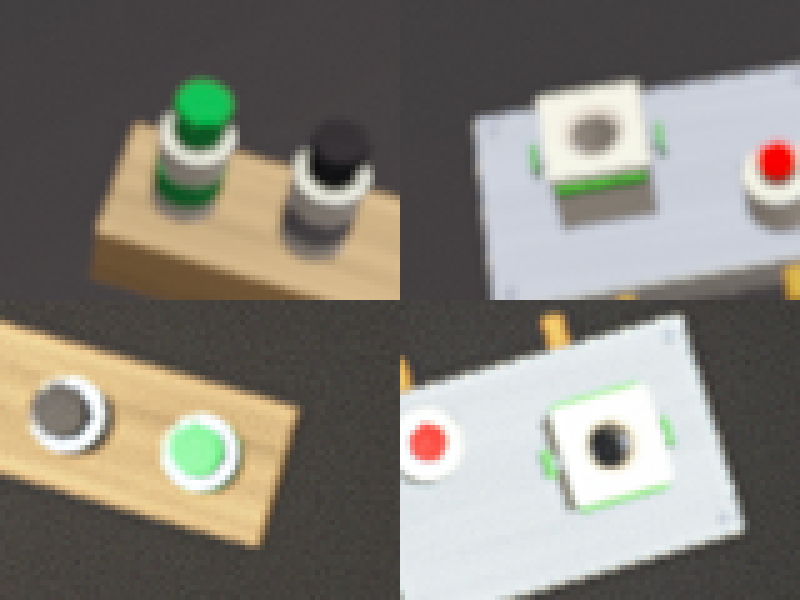

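The crops show the cap's top face at about (348.5,179.7) in scene and (230.7,229.5) in top. The bore is at about (223.3,203.9) in scene and (353.5,205.5) in top. Pawl tabs stick out on two sides. I'll refine these with masks and cross-check the heights.

Run:
```python
from h import *
I={n:cv2.cvtColor(cv2.imread(f"pics/{n}0.png"),cv2.COLOR_BGR2HSV).astype(int) for n in("scene","top")}
g=lambda n,s,v,b:blobs((abs(I[n][...,0]-62)<18)&(I[n][...,1]>s)&(I[n][...,2]>v),b)[:1]
cs=g("scene",150,160,(330,170,370,192)); ct=g("top",80,100,(215,215,250,245))
bs=blobs(I["scene"][...,2]<205,(216,198,230,209))[:1]; bt=blobs(I["top"][...,2]<215,(344,197,362,214))[:1]
print(cs,ct,bs,bt)
C=(cs[0][1],ct[0][1]);P=(bs[0][1],bt[0][1])
print("cap tri",tri(*C),[onplane(n,p,138).round(1) for n,p in zip(("scene","top"),C)])
print("port tri",tri(*P),[onplane(n,p,90).round(1) for n,p in zip(("scene","top"),P)])
# black caps top -> rack axis
for uv in((205,222.5),(178.5,214.5)): print("spent",onplane("top",uv,138).round(1))
# port block white top corners: min-area rect
for n,b in(("top",(338,191,370,221)),("scene",(208,190,240,218))):
    w=(I[n][...,1]<40)&(I[n][...,2]>(240 if n=="top" else 205)); print(n,blobs(w,b)[:3])
```

```text
[(70, [348.41, 180.3], [14, 6, 10, 9])] [(76, [231.26, 229.61], [12, 10, 10, 10])] [(64, [223.38, 204.44], [3, 3, 10, 8])] [(68, [353.37, 205.63], [5, 4, 9, 10])]
cap tri (array([466.05720889, 137.95551664, 137.31770491]), np.float64(3.1189993040487445)) [array([466.6, 139.4, 138. ]), array([465.9, 136.3, 138. ])]
port tri (array([ 531.51808261, -194.49771155,   87.60837976]), np.float64(0.022296947060613023)) [array([ 533.1, -193.9,   90. ]), array([ 531.3, -194.2,   90. ])]
spent [485.2 205.5 138. ]
spent [506.9 275.5 138. ]
top [(325, [354.41, 205.46], [4, 3, 25, 24])]
scene [(441, [223.35, 205.09], [0, 5, 32, 23])]
```

Both heights agree with the spec: cap top 137.3 against 138, and mouth 87.6 against about 90. I'll pick with the fingers closing across the rack row and their tips just above the barrel shoulder (z about 110).

```bash
cat >> h.py <<'E'
a=np.array([466.2,137.9])-[506.9,275.5]; a/=np.linalg.norm(a)   # rack row direction
cap=np.array([466.2,137.9]); port=np.array([531.8,-194.3])
def ori(y): 
    y=np.array([*y,0.])/np.linalg.norm(y); z=np.array([0,0,-1.]); return np.c_[np.cross(y,z),y,z]
def force(n=10):
    f=[]
    for _ in range(n): f.append(telemetry.current_contact_force()); bot.pause(.01)
    return np.mean(f,0),np.std(f,0)
E
python3 - <<'E'
from h import *
R=ori([-a[1],a[0]])
c=[]
for r in(R,R@np.diag([-1,-1,1])):
    q=kin.solve_ik([*cap,220],r); q2=kin.solve_ik([*port,225],r); print(q,q2); c.append((abs(q[5])+abs(q2[5]),r) if q is not None and q2 is not None else (99,r))
R=min(c,key=lambda t:t[0])[1]; np.save("R.npy",R)
bot.movep([*cap,220],R); print("free",force())
bot.move_linear([*cap,113],speed=100)
print("down",force()[0],telemetry.current_eef_pos())
bot.grasp(); print("grip",telemetry.current_grip_width(),telemetry.current_gripper_force(),force()[0],telemetry.current_contact_force(),telemetry.current_wrist_torque())
cv2.imwrite("pics/g.png",np.hstack([cv2.resize(capture("scene")[140:220,300:400,::-1],(400,320)),cv2.resize(capture("top")[190:270,180:280,::-1],(400,320))]))
print(telemetry.current_time_s())
E
```

```text
[ 2.11622449e-01 -6.03904746e-02  1.49501971e+00 -4.44089210e-16
  1.70696342e+00  4.99207692e-01] [-4.15514516e-01  1.65979847e-01  1.25046827e+00 -4.44089210e-16
  1.72514454e+00 -1.27929273e-01]
[ 2.11622449e-01 -6.03904746e-02  1.49501971e+00 -4.44089210e-16
  1.70696342e+00 -2.64238496e+00] None
free (array([-0.00291498,  0.2234585 , -0.18228114]), array([0.27191742, 0.24816561, 0.40407964]))
down [-0.22829253  0.0801822   0.18066365] [466.63504417 137.99515489 113.7756479 ]
grip 25.68631720764842 58.80172312259674 [-1.30781805 -0.04307231  4.50829919] [-1.51228727 -0.54979173  4.77119194] [0.03131112 0.25034049 0.06208573]
3.8
```

View pics/g.png

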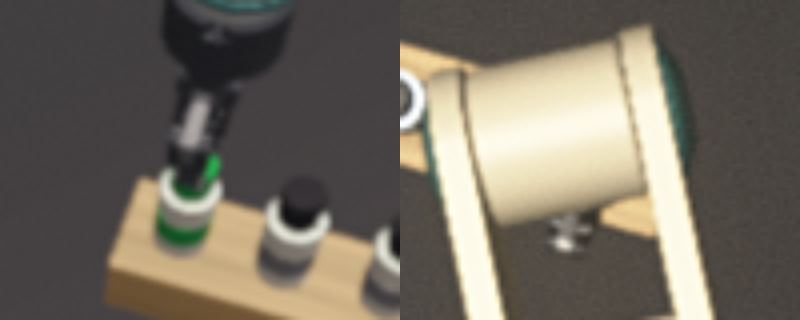

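The grip holds at 59 N. In the scene crop the near finger covers the cap at about (190,165). The green visible on its right fits the angled closing line. I'll lift it, then check the weight and how upright it hangs.

Run:
```python
from h import *
R=np.load("R.npy")
bot.move_linear([*cap,125],speed=40); print(force()[0],telemetry.current_grip_width())
bot.move_linear([*cap,225],speed=150); f=force(20); print("held",f); 
bot.movep([*port,228],R); bot.pause(.3); f=force(30); print("at port",f,telemetry.current_eef_pos(),telemetry.current_grip_width(),telemetry.current_wrist_torque())
s,t=capture("scene"),capture("top")
cv2.imwrite("pics/s1.png",s[:,:,::-1]);cv2.imwrite("pics/t1.png",t[:,:,::-1])
cv2.imwrite("pics/p.png",np.hstack([cv2.resize(s[130:230,180:280,::-1],(400,400)),cv2.resize(t[150:250,300:400,::-1],(400,400))]))
print(telemetry.current_time_s())
```

```text
[-0.20315309 -0.1513229  -2.2043901 ] 25.69183620312295
held (array([ 0.17346672,  0.35751174, -2.27514269]), array([0.51516406, 0.51050566, 0.4534356 ]))
at port (array([-0.0722749 , -0.15422911, -1.99046056]), array([0.55824078, 0.51840808, 0.44312482])) [ 531.82010339 -194.19382223  228.00396026] 25.54857728662523 [-0.01693909  0.04146084 -0.00571908]
7.2417
```

View pics/p.png

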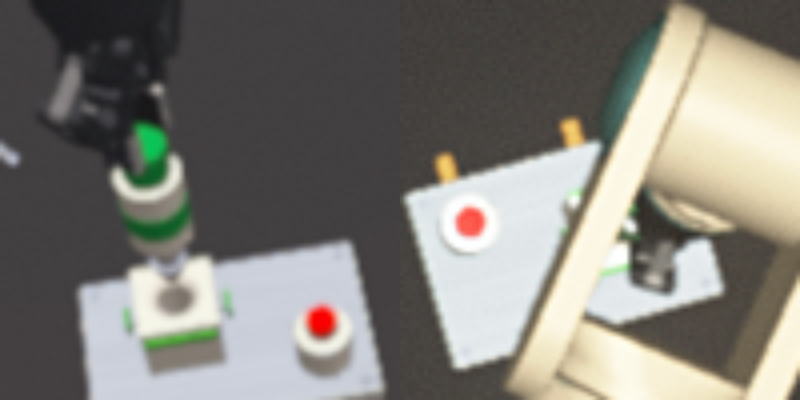

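In the scene crop the cartridge hangs over the bore, with its nose at crop (172,270), the bore at (176,297) and the green band at (157,222). I'll compare these with where an upright axis would project.

Run:
```python
from h import *
def proj(n,p):
    m=camera_model(n);K=m["intrinsics"];c=np.linalg.inv(m["world_from_camera"])@[*p,1]
    s=np.array([c[0],-c[1]])/-c[2]; s=s*(1+m["k1"]*(s@s)); return s*[K[0,0],K[1,1]]+K[:2,2]
for h in(0,17,48,108,136): print(h,proj("scene",[*port,117+h]).round(1), ((proj("scene",[*port,117+h])-[180,130]+.5)*4).round(0))
s=cv2.imread("pics/s1.png");H,S,V=[x.astype(int) for x in cv2.split(cv2.cvtColor(s,cv2.COLOR_BGR2HSV))]
# row-wise left/right limits of the object (barrel white/green, bright vs dark bench)
for r in range(172,194):
    c=np.where(V[r,200:235]>75)[0]+200; print(r,c.min(),c.max(),(c.min()+c.max())/2) if len(c) else 0
```

```text
0 [221.9 198.3] [170. 275.]
17 [221.  194.6] [166. 261.]
48 [219.3 187.6] [159. 232.]
108 [215.8 172.9] [145. 173.]
136 [214.  165.4] [138. 144.]
172 207 225 216.0
173 207 225 216.0
174 207 226 216.5
175 207 226 216.5
176 207 226 216.5
177 208 226 217.0
178 208 227 217.5
179 209 227 218.0
180 209 227 218.0
181 209 227 218.0
182 210 227 218.5
183 210 227 218.5
184 211 227 219.0
185 211 228 219.5
186 212 228 220.0
187 212 228 220.0
188 212 228 220.0
189 212 228 220.0
190 212 227 219.5
191 212 226 219.0
192 213 226 219.5
193 214 232 223.0
```

It hangs upright and on axis to within about 1 mm, and weighs about 2.1 N. I'll insert it in small force-guarded steps, yielding sideways.

```bash
cat >> h.py <<'E'
F0=np.array([-.07,-.15,-2.0])  # sensor with the cartridge hanging
def net(n=5): return force(n)[0]-F0
E
python3 - <<'E'
from h import *
z=228.; xy=port.copy(); t0=telemetry.current_time_s()
while z>146:
    z-= 6 if z>206 else (2 if z>172 else 1)
    bot.move_linear([*xy,z],speed=60); f=net(); p=telemetry.current_eef_pos()
    if z<207: print(round(z,1),p.round(1),f.round(1),round(telemetry.current_time_s()-t0,1))
    if np.hypot(*f[:2])>2.5: xy=xy+np.clip(f[:2]*.12,-.6,.6)
    if f[2]>(8 if z>165 else 16): break
E
```

```text
204.0 [ 531.7 -194.2  203.7] [0.  0.  0.1] 1.2
202.0 [ 531.8 -194.3  202. ] [0.3 0.5 0.2] 1.5
200.0 [ 531.8 -194.3  199.9] [-0.   0.1  0. ] 1.8
198.0 [ 531.8 -194.3  197.9] [ 0.3  0.2 -0.3] 2.0
196.0 [ 531.7 -194.3  195.9] [ 0.2  0.2 -0.2] 2.3
194.0 [ 531.7 -194.3  193.9] [ 0.3 -0.1 -0.1] 2.6
192.0 [ 531.8 -194.2  191.9] [-0.3  0.3 -0.1] 2.9
190.0 [ 531.8 -194.3  189.9] [0.1 0.  0.2] 3.2
188.0 [ 531.8 -194.3  187.9] [ 0.   0.5 -0.3] 3.5
186.0 [ 531.8 -194.3  185.9] [0.3 0.  0. ] 3.8
184.0 [ 531.8 -194.3  183.9] [ 0.   0.4 -0.1] 4.1
182.0 [ 531.8 -194.3  181.9] [ 0.  -0.1 -0. ] 4.4
180.0 [ 531.8 -194.3  179.9] [ 0.3 -0.  -0.5] 4.7
178.0 [ 531.8 -194.3  177.9] [ 0.5 -0.3  0.3] 5.0
176.0 [ 531.8 -194.3  175.9] [-0.1 -0.1  0.3] 5.2
174.0 [ 531.8 -194.3  174. ] [ 0.  -0.2  0.2] 5.5
172.0 [ 531.8 -194.3  172. ] [ 0.2 -0.3  1. ] 5.8
171.0 [ 531.8 -194.3  171. ] [0.6 0.1 1.2] 6.1
170.0 [ 531.8 -194.3  170. ] [0.2 0.  1.4] 6.4
169.0 [ 531.8 -194.3  168.9] [ 0.6 -0.1  1.7] 6.7
168.0 [ 531.7 -194.3  167.6] [0.4 0.1 0.6] 7.0
167.0 [ 531.7 -194.3  166.8] [ 0.4 -0.2  0.1] 7.3
166.0 [ 531.8 -194.3 
[... 277 characters left out ...]
 531.8 -194.3  160. ] [0.  0.1 0.3] 9.3
159.0 [ 531.8 -194.3  159. ] [ 0.  -0.1 -0.1] 9.6
158.0 [ 531.8 -194.3  157.9] [-0.2 -0.2  0.1] 9.9
157.0 [ 531.8 -194.3  157. ] [-0.   0.1 -0.1] 10.2
156.0 [ 531.8 -194.3  155.9] [-0.3  0.2 -0.1] 10.5
155.0 [ 531.8 -194.3  154.9] [ 0.2  0.3 -0.3] 10.8
154.0 [ 531.8 -194.3  153.9] [ 0.2  0.3 -0.3] 11.1
153.0 [ 531.9 -194.4  153.3] [-0.6  0.   1.9] 11.4
152.0 [ 531.9 -194.5  152.6] [-1.5 -0.5  5.6] 11.7
151.0 [ 532.  -194.5  152. ] [-2.4 -0.   8.7] 12.0
150.0 [ 532.1 -194.6  151.6] [-3.2  0.  10.8] 12.3
149.0 [ 532.  -194.7  151.2] [-3.3 -0.  12.9] 12.5
148.0 [ 531.9 -194.8  150.8] [-3.3  0.5 15.3] 12.8
147.0 [ 531.8 -194.8  150.4] [-3.4  0.8 17.3] 13.1
```

It seated on the collar at TCP z 153.3, which puts the mouth at 89.5, and it pressed to 17 N on the springs with signs of a click at 168–161. Next is the pull test: creep up until the force builds, servo to about 12 N and hold.

Run:
```python
from h import *
xy=port; z=152.; log=[]
bot.move_linear([*xy,z],speed=40); print(net(8).round(1))
G=lambda n=4: 2.0-net(n)[2]      # upward pull of the fingers on the cartridge (weight 2.0 N)
g=G(8)
while z<172 and g<12.3:
    z+= 1 if g<3 and z<154.5 else (.5 if g<4.5 else min(.4,max(.1,(12.5-g)*.1)))
    bot.move_linear([*xy,z],speed=20); g=G(); print(round(z,2),telemetry.current_eef_pos()[2].round(2),round(g,1),end=" | ")
print("\nreach",g,telemetry.current_time_s())
if g>10:
    t=telemetry.current_time_s(); 
    while telemetry.current_time_s()-t<1.2:
        g=G(10); log.append(round(float(g),1))
        if abs(g-12.5)>.8: z+=np.clip((12.5-g)*.1,-.2,.2); bot.move_linear([*xy,z],speed=20)
    print("hold",log,telemetry.current_eef_pos()[2],telemetry.current_grip_width(),telemetry.current_time_s())
    np.save("z.npy",z)
```

```text
[ 0.1 -1.1  7.5]
153.0 152.76 -2.8 | 154.0 153.36 0.5 | 155.0 154.51 1.9 | 155.5 155.44 1.5 | 156.0 156.04 2.3 | 156.5 156.55 2.1 | 157.0 157.05 2.2 | 157.5 157.54 2.0 | 158.0 158.03 2.0 | 158.5 158.54 2.0 | 159.0 159.06 1.9 | 159.5 159.54 1.8 | 160.0 160.04 2.0 | 160.5 160.47 2.4 | 161.0 160.75 4.0 | 161.5 161.15 5.1 | 161.9 161.53 7.4 | 162.3 161.87 9.1 | 162.64 162.23 10.1 | 162.88 162.52 12.1 | 162.98 162.69 13.3 | 
reach 13.29678412021041 26.725
hold [12.8, 13.6, 13.5, 13.3, 13.3, 13.3, 13.2, 13.4] 162.7217519869668 25.96543336932527 28.1417
```

The latch held: about 7 mm of free lift, then a steady 13.3 N gross (11.3 N net of weight) for over 1 s. Next I'll lower it to rest, release and retreat.

Run:
```python
from h import *
bot.move_linear([*port,153.2],speed=25); print(net(8).round(1))
bot.release(); print(telemetry.current_grip_width(),force(8)[0].round(1))
bot.move_linear([*port,260],speed=90)
R=np.load("R.npy"); bot.movep([400,0,300],R); bot.pause(.3)
s,t=capture("scene"),capture("top"); cv2.imwrite("pics/s2.png",s[:,:,::-1]);cv2.imwrite("pics/t2.png",t[:,:,::-1])
cv2.imwrite("pics/end.png",np.hstack([cv2.resize(s[150:250,170:270,::-1],(400,400)),cv2.resize(t[150:250,300:400,::-1],(400,400))]))
H,S,V=[x.astype(int) for x in cv2.split(cv2.cvtColor(t,cv2.COLOR_RGB2HSV))]
H2,S2,V2=[x.astype(int) for x in cv2.split(cv2.cvtColor(s,cv2.COLOR_RGB2HSV))]
ct=blobs((abs(H-62)<18)&(S>80)&(V>100),(335,180,380,225))[:1]; cs=blobs((abs(H2-62)<18)&(S2>150)&(V2>160),(195,165,250,205))[:1]
print(cs,ct); print(tri(cs[0][1],ct[0][1]) if cs and ct else "", telemetry.current_time_s())
```

```text
[-0.1  0.2 -0.3]
85.43982410760253 [-0.  -0.1  0.1]
[(82, [218.87, 184.79], [19, 16, 11, 9])] [(100, [358.41, 202.48], [18, 18, 13, 10])]
(array([ 531.22932903, -194.35194201,  176.14869187]), np.float64(0.7913649391068176)) 32.0917
```

View pics/end.png

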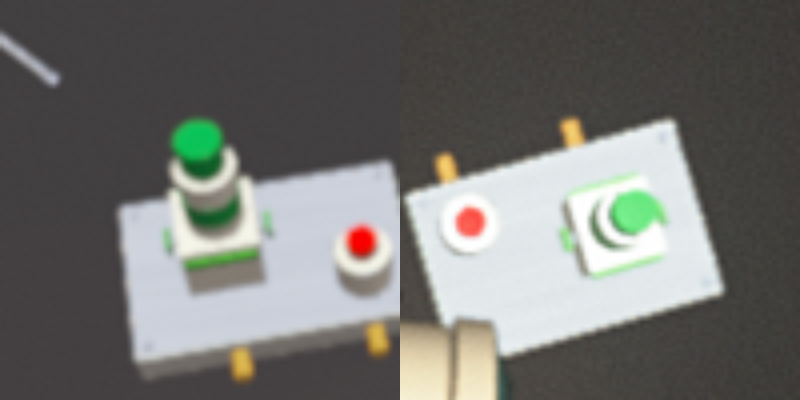

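View pics/s2.png

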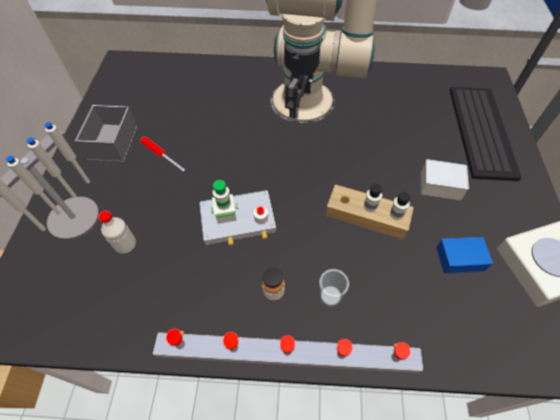

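The cartridge stands upright in the port with its collar on the face: cap at (219,185) in scene, top at z 176 against 178 expected. The spent cartridges at (375,192) and (402,200) and everything else look unmoved, so I'm handing in.

```bash
python3 -c "
from bench import bot
print(bot.job_done())"
```

```text
the job is handed in; nothing more can be done
None
```

The green cartridge is latched upright in the white port; it held a steady pull of about 13 N (about 11 N net of its weight) for over a second, never near 20 N, and I released it and handed the job in at about 32 s with everything else left where it was.

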